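# Release the lock box's hidden spring catch with a pin and open its lid

### The arm

A 6-joint arm with a two-finger parallel gripper is mounted at the origin on a cart in front of the work surface, level with it; the furniture and walls round the work are solid. World frame = base frame: x ahead of the robot, y to its left, z up, the work surface at z = 0. Lengths are in m, angles in rad, forces in N, time in s.
With the tool pointing down it reaches from about 0.3 to 0.775 m from the base axis. Payload 14.6 kg.
Tool frame: the origin (TCP) lies on the centre line of the jaws, within the pads' length; the fingertips stand ctrl.tcp_to_tips ahead of it and the grasp point (between the pads) lies 2 mm behind it (ctrl.tcp_to_tips is the distance from the TCP to the fingertips, in m); z points along the fingers, y is the line along which they close (so a half turn about z gives the same grasp; the last joint's range is limited). The gripper opens to 94 mm and grips with 3 to 60 N. Pads are 16 mm wide; open, the fingers measure 119 mm over their backs; the gripper's body (75 mm by 177 mm) begins 78 mm behind the grasp point.
Start: joints at [1.223, 0.3, 1.521, -0, 1.321, -0.067], TCP at [0.152, 0.528, 0.222] pointing down, gripper open.
Joint ranges: [-3.03, 3.03], [-0.79, 2.21], [0.23, 2.52], [-1.04, 4.18], [0, 3.07], [-2.55, 2.55]. Speed limits (rad/s): [2.22, 2.22, 2.57, 3.14, 3.14, 3.14].

### API

Orientations are given as [roll, pitch, yaw] about the fixed x, y, z axes, in that order (R = Rz(yaw) Ry(pitch) Rx(roll)).
In Python, from station import telemetry, viewer, hand_in, ctrl gives the robot as it stands.
- The arm moves only by the tool step_arm, never from a script. Its argument "plan" is a list of rows, each an object of numbers: "dx", "dy", "dz": the shift along the tool's x, y, z scaled (see below); "rx", "ry", "rz": the turn, a rotation vector about the tool's x, y, z scaled (see below); "claw": the closure, from 0 (fully open) to 1 (shut). In form: [{"dx": .., "dy": .., "dz": .., "rx": .., "ry": .., "rz": .., "claw": ..}, ...]. A call has 1 to 10 rows; each row shifts and turns the commanded pose from where the row before left it, along the tool's axes as they then stand; what a row does not reach is not made up. The controller multiplies each number of a shift by 0.1 m and each number of a turn by 90 degrees. A row lasts 1/10 s, in which the tool goes at most 50 mm and 8.59 degrees, less where a joint would pass 70% of its speed; a pose out of reach is approached as far as the arm can. A call with a number of a shift or a turn outside -1 to 1 is refused whole. A call with a gripper value outside its range is refused whole. The fingers move at their own pace and stop on an object; "grip_force" is the grip in N (left out, the last holds). Time passes only in rows, so rows that do not move let the fingers close. It gives the time, the measured TCP pose, the force, the opening and the grip force at its end, in the units of the state.
- telemetry.get_obs(): the state, without advancing time (a new reading comes with each control period).
- viewer.camera(name): name is "scene" or "side" or "wrist"; returns a dict with "img" (420x560x3 uint8, red, green, blue), "z_map" (420x560 float32, m along the optical axis (not along the pixel's ray), 0 where there is no reading), "fx", "fy", "cx", "cy" (pixels), "R" (3x3) and "t" (3): a world point X has camera coordinates R X + t; the wrist camera has in their place "tool_from_camera" (4x4, takes a point from camera to tool coordinates, whose origin is the TCP and whose axes are the flange's). Camera axes: x right, y down, z forward; pixel columns grow to the right and rows downward; lengths in m; the calibration is good to about 2 mm. A picture is of the moment at which its call begins: read the wrist's pose just before it.
- hand_in(): hands the job in; it is judged then, once.
Trained networks look in a picture, given as the dict that the camera call returned (one of the last four; its "shot" number tells which), for a name from the list of things; names that differ only in an ending like _2 or _b are one class to them, and where a whole thing is asked for, a point or a joint stands for the part that bears it (a point fixed in the world has none). Each returns a list of dicts, best first, with "score" (0 to 1); they miss things now and then, are a little off and sometimes report something else, mostly with a low value. They report only what shows in the picture. A call takes as long as a camera call.
- viewer.recognise(target, picture): "rect" ([left, top, right, bottom] in pixels, round what is visible of it).
The state is a dict: "time_s": time; "qpos": joint angles; "joint_vel": joint speeds; "tau": joint torques, N m; "ee_pos": TCP position; "eef_rot": TCP orientation; "force": force on the tool from outside, world axes, zero at the start; "moment": the same for the moment, N m; "grip_width": finger opening in m; "grip_force": force on a finger pad.
Only numpy, scipy, OpenCV 4.12 (cv2) and the standard library are available. Lean on these libraries where they do the work, as an engineer would, in place of code of your own. Each camera call takes 0.05 s, during which the arm holds its last target. There are 200 camera calls.

### The job

The latched lock box has to be opened. Take the orange-handled release pin from its wooden stand and push its tip through the sloping panel to press in the spring catch. The catch sits behind only one of the three holes; the other two end on brittle plastic stops that crack under a hard push (40 N), so press gently and feel for the hole that gives, until the lid pops up. Then swing the lid fully back so that it stays open, and stand the pin back in its wooden stand, leaving the stapler, tape roll and eraser where they are.

Things in the scene. Friction and masses are not known exactly. Their poses are not given: they have to be found in the camera images.
- keybox: grey lock box, blue lid, fixed, 190 (x) x 180 (y) x 98 mm high. Origin: centre of its underside; x from the sloping panel to the lid's hinge, y along the row of holes, z up. The aluminium panel (180 x 60 mm, 5 thick, tilted 20 degrees from level, facing up and to -x) spans x = -95 (surface 69 mm high) to -38 mm (90 mm high), where the lid begins
- panel_hole0 (a point): centre of the mouth of one of three equal 14 mm holes in the sloping panel (box y = +50 mm), on its outer surface; z axis = outward normal, along which the hole runs, y axis along the row. Behind it, one cannot see which: the spring catch (one of the three holes) or a blind stop that looks the same, 12 to 14.5 mm below the surface, stiff and brittle
- panel_hole1 (a point): centre of the mouth of one of three equal 14 mm holes in the sloping panel (the middle one), on its outer surface; z axis = outward normal, along which the hole runs, y axis along the row. Behind it, one cannot see which: the spring catch (one of the three holes) or a blind stop that looks the same, 12 to 14.5 mm below the surface, stiff and brittle
- panel_hole2 (a point): centre of the mouth of one of three equal 14 mm holes in the sloping panel (box y = -50 mm), on its outer surface; z axis = outward normal, along which the hole runs, y axis along the row. Behind it, one cannot see which: the spring catch (one of the three holes) or a blind stop that looks the same, 12 to 14.5 mm below the surface, stiff and brittle
- catch (a joint): how far the spring catch is pressed in, m: 0 at rest, 0.011 its end. Its flat pad lies 14 mm below the panel's outer surface behind one hole, changing from run to run, and gives way along the hole: about 2 N at first, 0.2 N more per mm, 4 to 7 N with friction when the lid comes free at 0.0045 to 0.0065; press it to 0.008 to be sure. It springs back when let go
- lid (a joint): opening angle of the lid, rad: 0 shut and latched, 1.7 the end stop. When freed, a spring lifter pops it to about 0.8 to 1.1 within half a second; from there it stays wherever it is put (friction hinge, under 0.15 N m to move). It cannot be opened before the catch is pressed
- lid_hinge (a point): middle of the lid's hinge line, along the box's y axis at the far (+x) side of the box, 94 mm above the desk. The lid is a plate 8 mm thick, 180 mm wide, reaching 128 mm from the hinge line; three catch teeth, 24 mm wide, hang 22 mm below its mid-plane at y = -50, 0 and +50 mm, 114 to 122 mm from the hinge
- lid_edge (a point): middle of the free edge of the lid's thumb tab, 142 mm from the hinge line; the tab is 70 mm wide and 6 mm thick and overhangs the panel by 14 mm
- pin_handle (a point): release pin, handle centre: orange round handle 16 mm in diameter and 60 mm long, centred on this point (30 mm each way along the pin); z axis along the pin, from tip to handle
- pin_tip (a point): flat end of the release pin's wooden dowel, 9 mm in diameter, 70 mm long below the handle; 100 mm from the handle's centre. The pin is 130 mm long and weighs about 40 g
- stand: wooden block 56 x 56 x 50 mm, fixed; origin at the centre of its underside. The pin stands upright in a 13 mm hole, 45 mm deep, in the middle of its top, its tip 5 mm above the desk and its handle's centre 105 mm above the desk
- stapler: black stapler, 36 x 128 x 48 mm, loose, origin at the centre of its underside; to be left alone
- tape_roll: black roll of tape lying flat, 55 mm across, 19 mm high, loose, origin at the centre of its underside; to be left alone
- eraser: blue and white eraser, 23 x 50 x 12 mm, loose, origin at the centre of its underside; to be left alone
- stop_a (a joint): one of the two blind stops (which hole it lies behind is not told and changes): how far it is shoved in along its hole, m. 0 at rest; it is stiff, 7 N per mm, so 10 N moves it about 1.5 mm; beyond 0.0055 (about 40 N) it cracks
- stop_b (a joint): one of the two blind stops (which hole it lies behind is not told and changes): how far it is shoved in along its hole, m. 0 at rest; it is stiff, 7 N per mm, so 10 N moves it about 1.5 mm; beyond 0.0055 (about 40 N) it cracks

How it is judged:
By the outcome, as a careful person would: the job done as asked, in the order asked, and still so for the second after the job is handed in, with the robot touching nothing.
It also fails if it takes over 64 s, if anything falls off the work surface, if the arm or the gripper's body presses on something with over 40 N, if the wrist force passes 120 N, or if a joint passes its speed limit or range.

## Working session

There is one attempt and no reset: what is moved stays moved. The work goes in short steps, Python scripts to look and compute and a tool call to move; the robot and the scene stay as the last step left them, time stands still between calls to the robot, and variables do not carry over. Pictures are saved under pics/ and viewed, at most 10 in all, crops included, and the job is handed in when it is done.

Besides the shell and the picture viewer there is one more tool, called after "Emit:" in YAML: its name, and indented under it one key for each argument. step_arm: Moves the arm, as the interface text tells. Shifts and turns lie within -1 to 1; 1 stands for 0.1 m of shift or 90 degrees of turn. Its arguments: {"type":"object","properties":{"plan":{"type":"array"},"grip_force":{"type":"number"}},"required":["plan"]}

```bash
mkdir -p pics; ls; cat > h.py <<'E'
import numpy as np,cv2
from station import telemetry,viewer,hand_in,ctrl
from scipy.spatial.transform import Rotation as Ro
def pose():
    o=telemetry.get_obs(); T=np.eye(4); T[:3,:3]=Ro.from_euler('xyz',o['eef_rot']).as_matrix(); T[:3,3]=o['ee_pos']; return T,o
def cloud(name):
    T,o=pose(); p=viewer.camera(name); z=p['z_map']; v,u=np.mgrid[:z.shape[0],:z.shape[1]]
    P=np.dstack([(u-p['cx'])/p['fx']*z,(v-p['cy'])/p['fy']*z,z])
    if name=='wrist':
        M=T@np.array(p['tool_from_camera']); W=P@M[:3,:3].T+M[:3,3]
    else: W=(P-np.array(p['t']))@np.array(p['R'])
    W[z==0]=np.nan
    return p,W
E
python3 - <<'E'
from h import *
print(ctrl.tcp_to_tips, telemetry.get_obs())
ims=[]
for n in ['scene','side']:
    p,W=cloud(n); np.savez(''+n,W=W,img=p['img'])
    im=p['img'][:,:,::-1].copy()
    for t in ['keybox','stand','pin_handle','lid','stapler','tape_roll','eraser']:
        r=viewer.recognise(t,p)
        if r:
            a=[int(x) for x in r[0]['rect']]; u,v=(a[0]+a[2])//2,(a[1]+a[3])//2
            print(n,t,round(r[0]['score'],2),a,W[v,u].round(3))
    print(np.array(p['R']).round(2).tolist(),p['t'])
    cv2.imwrite(f'pics/{n}.png',im)
E
```

```text
pics
0.017 {'time_s': 0.0, 'qpos': array([ 1.22339421e+00,  3.00481688e-01,  1.52160139e+00, -7.80060302e-06,
        1.32073460e+00, -6.66003430e-02]), 'joint_vel': array([ 0.00086417, -0.00137471,  0.00099736,  0.0008553 , -0.00104254,
       -0.00152467]), 'tau': array([ 1.46595667e-04, -5.31804836e+01, -3.52739775e+01,  7.09120464e-02,
        2.43364874e-02, -8.47310753e-05]), 'ee_pos': array([0.15233529, 0.5282115 , 0.22187193]), 'eef_rot': array([-3.14036984e+00, -7.39877692e-05,  2.86079277e+00]), 'force': array([-0.23801187, -0.28438619,  0.30470584]), 'moment': array([ 0.0156121 , -0.00344625,  0.05396512]), 'grip_force': 0.0, 'grip_width': 0.09407776926600844}
scene keybox 0.87 [236, 162, 355, 276] [0.491 0.015 0.102]
scene stand 0.76 [150, 313, 194, 361] [0.461 0.35  0.05 ]
scene pin_handle 0.51 [157, 305, 172, 332] [0.465 0.348 0.121]
scene lid 0.86 [239, 163, 332, 241] [ 0.544 -0.003  0.098]
scene tape_roll 0.94 [162, 234, 185, 257] [ 0.678  0.224 -0.001]
scene eraser 0.84 [230, 326, 258, 341] [0.395 0.234 0.011]
[[-0.65, -0.76, -0.01], [-0.59, 0.5, -0.63], [0.49, -0.4, -0.77]] [0.37183513 0.35901548 0.78295709]
side keybox 0.8 [219, 186, 324, 286] [ 0.507 -0.087  0.099]
side stand 0.7 [213, 141, 241, 167] [0.471 0.318 0.05 ]
side pin_handle 0.62 [312, 292, 351, 356] [ 0.579 -0.292  0.044]
side lid 0.93 [239, 187, 326, 246] [ 0.546 -0.025  0.096]
side stapler 0.9 [313, 291, 351, 357] [ 0.581 -0.293  0.045]
side tape_roll 0.7 [291, 168, 310, 183] [0.666 0.245 0.001]
side eraser 0.63 [239, 185, 327, 247] [ 0.548 -0.027  0.097]
[[0.98, -0.22, 0.02], [-0.12, -0.61, -0.78], [0.18, 0.76, -0.62]] [-0.51826287  0.16240938  1.07147275]
```

```bash
python3 - <<'E'
from h import *
a=cv2.imread('pics/scene.png');b=cv2.imread('pics/side.png')
cv2.imwrite('pics/both.png',np.hstack([cv2.resize(a[130:390,110:410],(400,347)),cv2.resize(b[120:380,180:380],(400,520))[:347]]) )
cv2.imwrite('pics/sc.png',cv2.resize(a[130:390,110:410],None,fx=2,fy=2,interpolation=3))
for n in ['scene','side']:
    d=np.load(n+'.npz'); W=d['W']; img=d['img']; hsv=cv2.cvtColor(img,cv2.COLOR_RGB2HSV)
    # pin: orange
    x,y,z=W[...,0],W[...,1],W[...,2]
    m=(hsv[...,0]<18)&(hsv[...,1]>150)&(z>0.075)&(z<0.14)&(abs(x-.46)<.06)&(abs(y-.335)<.06)
    print(n,'handle',m.sum(),W[m].mean(0).round(4),W[m].min(0).round(3),W[m].max(0).round(3))
    s=(abs(z-.05)<.006)&(abs(x-.46)<.06)&(abs(y-.335)<.06)
    q=W[s][:,:2].astype(np.float32); print('stand',s.sum(),cv2.minAreaRect(q), cv2.minAreaRect((q*1000)))
    # blue lid
    m=(hsv[...,0]>95)&(hsv[...,0]<130)&(hsv[...,1]>100)&(abs(z-.098)<.008)&(abs(x-.55)<.15)&(abs(y)<.15)
    q=W[m][:,:2].astype(np.float32)*1000; print('lid',m.sum(),W[m][:,2].mean(),cv2.minAreaRect(q),cv2.boxPoints(cv2.minAreaRect(q)).round().tolist())
E
```

```text
scene handle 135 [0.466  0.3472 0.1062] [0.463 0.338 0.075] [0.475 0.354 0.134]
stand 765 ((0.47134727239608765, 0.3462630808353424), (0.05739336833357811, 0.05729905888438225), 20.885635375976562) ((471.3471984863281, 346.2630615234375), (57.393367767333984, 57.29905700683594), 20.88562774658203)
lid 3684 0.09891828416534232 ((541.3140869140625, -15.0548095703125), (143.5128936767578, 179.15492248535156), 13.288763046264648) [[451.0, 56.0], [492.0, -119.0], [632.0, -86.0], [591.0, 89.0]]
side handle 116 [0.4699 0.3407 0.1077] [0.462 0.333 0.076] [0.478 0.351 0.135]
stand 233 ((0.46946364641189575, 0.3452264070510864), (0.057913534343242645, 0.0628855749964714), 19.158843994140625) ((469.4635925292969, 345.2264099121094), (57.91352462768555, 62.885597229003906), 19.158836364746094)
lid 3093 0.09714837103292193 ((541.3534545898438, -16.98644256591797), (143.9381866455078, 183.42282104492188), 13.543045043945312) [[450.0, 55.0], [493.0, -123.0], [633.0, -89.0], [590.0, 89.0]]
```

View pics/sc.png

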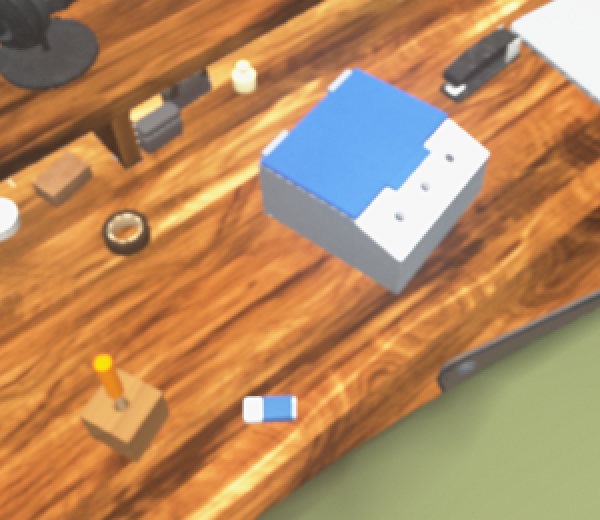

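The crop shows the box with its panel facing the robot (holes at about (400,215), (425,187) and (450,157)), the pin in its stand at about (110,385), and the eraser at (270,408). I'm moving over the pin now and turning to the box's yaw.

Emit:
step_arm:
  plan:
    - {"dx": -0.445,"dy": -0.108,"claw": 0}
    - {"dx": -0.445,"dy": -0.108,"claw": 0}
    - {"dx": -0.445,"dy": -0.108,"claw": 0}
    - {"dx": -0.445,"dy": -0.108,"claw": 0}
    - {"dx": -0.445,"dy": -0.108,"claw": 0}
    - {"dx": -0.445,"dy": -0.108,"claw": 0}
    - {"dx": -0.445,"dy": -0.108,"claw": 0}
    - {"dx": -0.445,"dy": -0.108,"claw": 0}
    - {"rz": -0.082,"claw": 0}
    - {"rz": -0.082,"claw": 0}

```text
$.plan[0]: bad value
```

Emit:
step_arm:
  plan:
    - {"rz": -0.082,"claw": 0}
    - {"rz": -0.082,"claw": 0}
    - {"claw": 0}
    - {"claw": 0}

```text
$.plan[0]: bad value
```

```bash
cat >> h.py <<'E'
def go(xyz,rot=None):
    "print shift (scaled) in current tool axes and rotvec (scaled) to target"
    T,o=pose(); d=T[:3,:3].T@(np.array(xyz)-T[:3,3])/0.1
    print('t',round(o['time_s'],2),'pos',o['ee_pos'].round(4),'rpy',np.degrees(o['eef_rot']).round(2),'F',o['force'].round(2),'w',round(o['grip_width'],4))
    print('shift',d.round(3), 'turn', None if rot is None else (np.degrees(Ro.from_matrix(T[:3,:3].T@rot).as_rotvec())/90).round(3))
E
python3 - <<'E'
from h import *
go([.47,.346,.107],Ro.from_euler('xyz',[180,0,193.4],degrees=True).as_matrix())
p,W=cloud('wrist'); np.savez('w1',W=W,img=p['img']); print(np.array(p['tool_from_camera']).round(3).tolist())
cv2.imwrite('pics/w1.png',p['img'][:,:,::-1])
x,y,z=W[...,0],W[...,1],W[...,2]; hsv=cv2.cvtColor(p['img'],cv2.COLOR_RGB2HSV)
m=(hsv[...,0]<25)&(hsv[...,1]>150)&(z>0.128)&(z<0.142)&(abs(x-.46)<.06)&(abs(y-.335)<.06)
print('top',m.sum(),W[m].mean(0),np.ptp(W[m],axis=0))
s=(abs(z-.05)<.005)&(abs(x-.46)<.06)&(abs(y-.335)<.06); q=W[s][:,:2].astype(np.float32)*1000
print(s.sum(),cv2.minAreaRect(q))
E
```

```text
t 0.8 pos [0.1524 0.5284 0.2224] rpy [-180.      0.    163.91] F [ 1.08  0.71 -0.62] w 0.0939
shift [-3.557 -0.873  1.154] turn [-0.     0.    -0.328]
[[-0.0, -0.957, -0.291, 0.085], [1.0, -0.0, -0.0, 0.001], [0.0, -0.291, 0.957, -0.161], [0.0, 0.0, 0.0, 1.0]]<stdin>:7: RuntimeWarning: Mean of empty slice.
  ret = um.true_divide(
Traceback (most recent call last):
ValueError: zero-size array to reduction operation maximum which has no identity
```

View pics/w1.png

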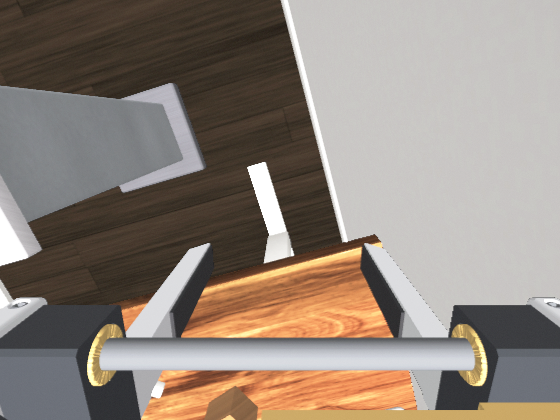

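All rows need every key, so that move was refused. This view shows the floor, and at the bottom edge near (420,412) something wooden close to the camera. I'll check it before moving.

```bash
python3 - <<'E'
from h import *
W=np.load('w1.npz')['W']
for u,v in [(300,416),(420,416),(540,410),(230,405),(300,330)]: print(u,v,W[v,u].round(3))
for n in ['scene','side']:
    W=np.load(n+'.npz')['W']; x,y,z=W[...,0],W[...,1],W[...,2]
    m=(z>.14)&(x>.1)&(x<1.2)&(abs(y)<.9)
    print(n,m.sum(),np.nanpercentile(W[m],[0,10,50,90,100],axis=0).round(2).tolist())
    m&=(x<.75); 
    if m.any(): print(np.nanpercentile(W[m],[0,10,50,90,100],axis=0).round(2).tolist())
E
```

```text
300 416 [0.136 0.537 0.329]
420 416 [0.143 0.564 0.33 ]
540 410 [0.151 0.592 0.328]
230 405 [0.435 0.361 0.035]
300 330 [ 0.365  0.488 -0.   ]
scene 52859 [[0.1, -0.86, 0.14], [0.11, -0.18, 0.18], [0.92, 0.24, 0.34], [1.01, 0.37, 0.6], [1.02, 0.5, 0.64]]
[[0.1, 0.16, 0.5], [0.1, 0.25, 0.57], [0.12, 0.32, 0.59], [0.14, 0.38, 0.61], [0.17, 0.42, 0.64]]
side 57930 [[0.1, -0.33, 0.14], [0.24, -0.14, 0.17], [0.96, 0.21, 0.29], [1.01, 0.66, 0.44], [1.01, 0.67, 0.56]]
[[0.1, -0.06, 0.14], [0.13, 0.46, 0.17], [0.36, 0.66, 0.27], [0.67, 0.66, 0.36], [0.75, 0.67, 0.46]]
```

View pics/side.png

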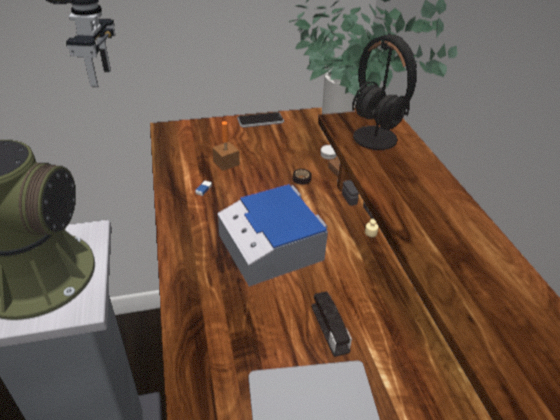

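The wooden patch is part of the gripper itself. The side view shows clear space around the pin (225,140) and box (270,230), with a wall and a raised shelf farther out.

Emit:
step_arm:
  plan:
    - {"dx": -0.445,"dy": -0.109,"dz": 0,"rx": 0,"ry": 0,"rz": 0,"claw": 0}
    - {"dx": -0.445,"dy": -0.109,"dz": 0,"rx": 0,"ry": 0,"rz": 0,"claw": 0}
    - {"dx": -0.445,"dy": -0.109,"dz": 0,"rx": 0,"ry": 0,"rz": 0,"claw": 0}
    - {"dx": -0.445,"dy": -0.109,"dz": 0,"rx": 0,"ry": 0,"rz": 0,"claw": 0}
    - {"dx": -0.445,"dy": -0.109,"dz": 0,"rx": 0,"ry": 0,"rz": 0,"claw": 0}
    - {"dx": -0.445,"dy": -0.109,"dz": 0,"rx": 0,"ry": 0,"rz": 0,"claw": 0}
    - {"dx": -0.445,"dy": -0.109,"dz": 0,"rx": 0,"ry": 0,"rz": 0,"claw": 0}
    - {"dx": -0.445,"dy": -0.109,"dz": 0,"rx": 0,"ry": 0,"rz": 0,"claw": 0}
    - {"dx": 0,"dy": 0,"dz": 0,"rx": 0,"ry": 0,"rz": -0.082,"claw": 0}
    - {"dx": 0,"dy": 0,"dz": 0,"rx": 0,"ry": 0,"rz": -0.082,"claw": 0}

```text
time_s: 1.85
ee_pos: [0.4713, 0.345, 0.222]
eef_rot: [-3.141, -0.0, 3.121]
force: [-0.2, 1.0, 0.3]
grip_width: 0.0939
grip_force: 0.0
```

Emit:
step_arm:
  plan:
    - {"dx": 0,"dy": 0,"dz": 0,"rx": 0,"ry": 0,"rz": -0.082,"claw": 0}
    - {"dx": 0,"dy": 0,"dz": 0,"rx": 0,"ry": 0,"rz": -0.082,"claw": 0}
    - {"dx": 0,"dy": 0,"dz": 0,"rx": 0,"ry": 0,"rz": 0,"claw": 0}
    - {"dx": 0,"dy": 0,"dz": 0,"rx": 0,"ry": 0,"rz": 0,"claw": 0}

```text
time_s: 2.25
ee_pos: [0.4703, 0.346, 0.2224]
eef_rot: [-3.142, 0.0, -2.911]
force: [0.5, -0.6, 0.5]
grip_width: 0.0938
grip_force: 0.0
```

```bash
python3 - <<'E'
from h import *
go([.47,.346,.107],Ro.from_euler('xyz',[180,0,193.4],degrees=True).as_matrix())
p,W=cloud('wrist'); np.savez('w1',W=W,img=p['img'])
cv2.imwrite('pics/w2.png',p['img'][:,:,::-1])
x,y,z=W[...,0],W[...,1],W[...,2]
m=(z>0.131)&(z<0.142)&(np.hypot(x-.47,y-.346)<.03)
print('top',m.sum(),W[m].mean(0),(W[m].max(0)+W[m].min(0))/2,np.ptp(W[m],axis=0) if m.any() else 0)
s=(abs(z-.05)<.005)&(abs(x-.46)<.06)&(abs(y-.335)<.06); q=W[s][:,:2].astype(np.float32)*1000
print(s.sum(),cv2.minAreaRect(q))
E
```

```text
t 2.25 pos [0.4703 0.346  0.2224] rpy [-180.      0.   -166.78] F [ 0.46 -0.57  0.51] w 0.0938
shift [0.003 0.    1.154] turn [-0.     0.    -0.002]
top 251 [0.4711876  0.34705909 0.13393808] [0.47146892 0.34703815 0.13376996] [0.01495036 0.01526115 0.00514232]
2031 ((472.1144714355469, 347.1305236816406), (56.46846008300781, 56.15819549560547), 21.861679077148438)
```

View pics/w2.png

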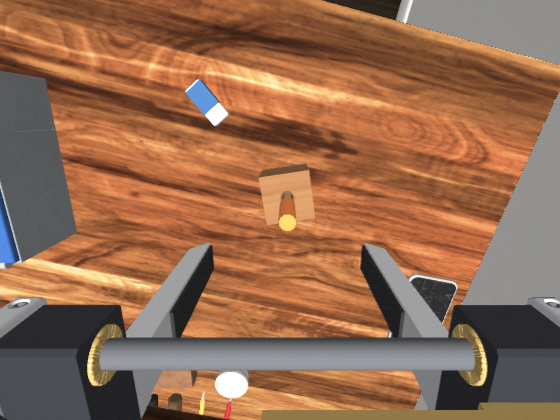

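The wrist view shows the pin top at (287,222) centred between the fingers, above the stand. I'm descending and gripping.

Emit:
step_arm:
  plan:
    - {"dx": -0.017,"dy": 0.006,"dz": 0.4,"rx": 0,"ry": 0,"rz": 0,"claw": 0}
    - {"dx": 0,"dy": 0,"dz": 0.4,"rx": 0,"ry": 0,"rz": -0.002,"claw": 0}
    - {"dx": 0,"dy": 0,"dz": 0.355,"rx": 0,"ry": 0,"rz": 0,"claw": 0}
    - {"dx": 0,"dy": 0,"dz": 0,"rx": 0,"ry": 0,"rz": 0,"claw": 0.5}
    - {"dx": 0,"dy": 0,"dz": 0,"rx": 0,"ry": 0,"rz": 0,"claw": 0.75}
    - {"dx": 0,"dy": 0,"dz": 0,"rx": 0,"ry": 0,"rz": 0,"claw": 1}
    - {"dx": 0,"dy": 0,"dz": 0,"rx": 0,"ry": 0,"rz": 0,"claw": 1}
    - {"dx": 0,"dy": 0,"dz": 0,"rx": 0,"ry": 0,"rz": 0,"claw": 1}
    - {"dx": 0,"dy": 0,"dz": 0,"rx": 0,"ry": 0,"rz": 0,"claw": 1}
    - {"dx": 0,"dy": 0,"dz": 0,"rx": 0,"ry": 0,"rz": 0,"claw": 1}
  grip_force: 30

```text
time_s: 3.3
ee_pos: [0.4719, 0.347, 0.1073]
eef_rot: [3.141, 0.0, -2.904]
force: [-0.2, 0.3, 0.8]
grip_width: 0.0411
grip_force: 0.0
```

Emit:
step_arm:
  plan:
    - {"dx": 0,"dy": 0,"dz": 0,"rx": 0,"ry": 0,"rz": 0,"claw": 1}
    - {"dx": 0,"dy": 0,"dz": 0,"rx": 0,"ry": 0,"rz": 0,"claw": 1}
    - {"dx": 0,"dy": 0,"dz": 0,"rx": 0,"ry": 0,"rz": 0,"claw": 1}
    - {"dx": 0,"dy": 0,"dz": 0,"rx": 0,"ry": 0,"rz": 0,"claw": 1}
    - {"dx": 0,"dy": 0,"dz": 0,"rx": 0,"ry": 0,"rz": 0,"claw": 1}
    - {"dx": 0,"dy": 0,"dz": 0,"rx": 0,"ry": 0,"rz": 0,"claw": 1}
  grip_force: 40

```text
time_s: 3.9
ee_pos: [0.4718, 0.347, 0.1069]
eef_rot: [-3.142, -0.0, -2.904]
force: [0.1, -0.5, -0.5]
grip_width: 0.0153
grip_force: 40.0
```

Emit:
step_arm:
  plan:
    - {"dx": 0,"dy": 0,"dz": -0.4,"rx": 0,"ry": 0,"rz": 0,"claw": 1}
    - {"dx": 0,"dy": 0,"dz": -0.45,"rx": 0,"ry": 0,"rz": 0,"claw": 1}
    - {"dx": 0,"dy": 0,"dz": -0.48,"rx": 0,"ry": 0,"rz": 0,"claw": 1}
    - {"dx": 0.1,"dy": -0.3,"dz": 0,"rx": 0,"ry": 0,"rz": 0,"claw": 1}
    - {"dx": 0.17,"dy": -0.46,"dz": 0,"rx": 0,"ry": 0,"rz": 0,"claw": 1}
    - {"dx": 0.17,"dy": -0.46,"dz": 0,"rx": 0,"ry": 0,"rz": 0,"claw": 1}
    - {"dx": 0.17,"dy": -0.46,"dz": 0,"rx": 0,"ry": 0,"rz": 0,"claw": 1}
    - {"dx": 0.17,"dy": -0.46,"dz": 0,"rx": 0,"ry": 0,"rz": 0,"claw": 1}
    - {"dx": 0.17,"dy": -0.46,"dz": 0,"rx": 0,"ry": 0,"rz": 0,"claw": 1}
    - {"dx": 0.17,"dy": -0.46,"dz": 0,"rx": 0,"ry": 0,"rz": 0,"claw": 1}

```text
time_s: 4.9
ee_pos: [0.4343, 0.0215, 0.2402]
eef_rot: [-3.141, 0.001, -2.904]
force: [0.9, 0.2, -1.3]
grip_width: 0.0155
grip_force: 40.0
```

Emit:
step_arm:
  plan:
    - {"dx": 0.17,"dy": -0.46,"dz": 0,"rx": 0,"ry": 0,"rz": 0,"claw": 1}
    - {"dx": 0,"dy": 0,"dz": 0,"rx": 0,"ry": 0,"rz": 0,"claw": 1}
    - {"dx": 0,"dy": 0,"dz": 0,"rx": 0,"ry": 0,"rz": 0,"claw": 1}

```text
time_s: 5.2
ee_pos: [0.4292, -0.0262, 0.24]
eef_rot: [3.142, 0.0, -2.907]
force: [0.0, -0.4, -0.6]
grip_width: 0.0157
grip_force: 40.0
```

```bash
python3 - <<'E'
from h import *
go([.43,-.03,.24])
p,W=cloud('wrist'); np.savez('w3',W=W,img=p['img'])
cv2.imwrite('pics/w3.png',p['img'][:,:,::-1])
for t in ['panel_hole1','pin_tip','lid']:
    for r in viewer.recognise(t,p)[:4]: print(t,r)
x,y,z=W[...,0],W[...,1],W[...,2]; hsv=cv2.cvtColor(p['img'],cv2.COLOR_RGB2HSV)
m=(hsv[...,0]>95)&(hsv[...,0]<130)&(hsv[...,1]>100)&(abs(z-.098)<.008)
q=W[m][:,:2].astype(np.float32)*1000; print('lid',m.sum(),np.median(z[m]),cv2.minAreaRect(q),cv2.boxPoints(cv2.minAreaRect(q)).round(1).tolist())
E
```

```text
t 5.2 pos [ 0.4292 -0.0262  0.24  ] rpy [ 1.8000e+02  2.0000e-02 -1.6654e+02] F [ 0.03 -0.44 -0.63] w 0.0157
shift [ 0.001 -0.039  0.   ] turn None
panel_hole1 {'rect': [190.2, 195.2, 355.4, 249.5], 'score': 0.6}
pin_tip {'rect': [191.2, 192.1, 353.8, 248.1], 'score': 0.26}
lid {'rect': [187.9, 239.8, 355.8, 339.1], 'score': 0.78}
lid 5768 0.09720449899268602 ((531.4300537109375, -17.765037536621094), (124.3424301147461, 179.4148406982422), 12.655415534973145) [[451.1000061035156, 56.099998474121094], [490.3999938964844, -118.9000015258789], [611.7000122070312, -91.69999694824219], [572.4000244140625, 83.4000015258789]]
```

View pics/w3.png

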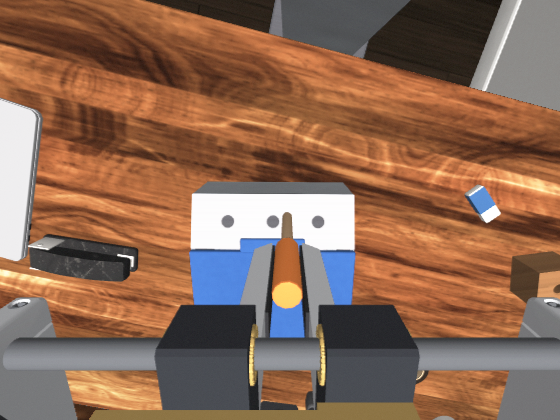

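The wrist view shows the three holes at about (228,221), (273,221) and (318,221), with the pin tip near (287,213). I'll refine these.

```bash
python3 - <<'E'
from h import *
T,o=pose(); d=np.load('w3.npz'); W=d['W']; img=d['img']; p=viewer.camera('wrist')
M=T@np.array(p['tool_from_camera'])
g=cv2.cvtColor(img,cv2.COLOR_RGB2GRAY)
# panel plane
reg=np.zeros(g.shape,bool); reg[198:236,196:350]=1
m=reg&(g>200); P=W[m]; P=P[~np.isnan(P[:,0])]
c=P.mean(0)
for _ in range(3):
    U,S,V=np.linalg.svd(P-c,full_matrices=False); n=V[2]*np.sign(V[2][2]); r=(P-c)@n; P=P[abs(r)<.002]; c=P.mean(0)
print('n',n,'tilt',np.degrees(np.arccos(n[2])),'az',np.degrees(np.arctan2(-n[1],-n[0])),len(P))
H=[]
for u0 in (228,273,318):
    sl=(slice(211,232),slice(u0-11,u0+12)); w=np.clip(190.-g[sl],0,None); 
    if u0==273: w[:, -2:]=0
    # keep blob around centre
    k,lab=cv2.connectedComponents((w>0).astype(np.uint8)); w=w*(lab==lab[10,11])
    v,u=np.mgrid[sl]; cu,cv_=(u*w).sum()/w.sum(),(v*w).sum()/w.sum()
    ray=M[:3,:3]@np.array([(cu-p['cx'])/p['fx'],(cv_-p['cy'])/p['fy'],1]); t=((c-M[:3,3])@n)/(ray@n)
    X=M[:3,3]+t*ray; H.append(X); print(u0,(cu,cv_),(w>0).sum(),X.round(4))
e=H[0]-H[2]; print('spacing',np.linalg.norm(e),'row yaw',np.degrees(np.arctan2(-e[0],e[1]))%180)
# tip expected pixel
Xc=np.linalg.inv(M)@np.append(T[:3,3]+T[:3,:3]@[0,0,.102],1)
print('tip px exp',p['fx']*Xc[0]/Xc[2]+p['cx'],p['fy']*Xc[1]/Xc[2]+p['cy'],'z',Xc[2],p['fx'])
cv2.imwrite('pics/c3.png',cv2.resize(img[185:260,185:365,::-1],None,fx=4,fy=4,interpolation=2))
E
```

```text
n [-0.33523983 -0.07722086  0.93896283] tilt 20.12189991297914 az 12.971544295664303 5150
228 (np.float64(227.38789938817132), np.float64(220.88348062542488)) 126 [ 0.4691 -0.0814  0.0791]
273 (np.float64(272.53895925110135), np.float64(221.19245594713655)) 121 [ 0.4576 -0.0329  0.079 ]
318 (np.float64(317.63433637829127), np.float64(221.49476088124663)) 119 [0.4462 0.0156 0.0789]
spacing 0.09958900787752095 row yaw 13.28065687158741
tip px exp 285.9745833571401 215.63572740989963 z 0.2765006728885663 308.2742256475137
```

View pics/c3.png

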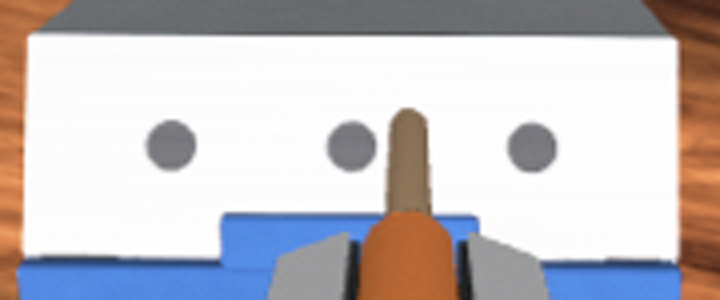

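The crop shows the pin tip at crop (408,108), which is (287,213) full frame, within 1 mm of nominal. The holes are clear. I'm tilting the tool 20° now.

Emit:
step_arm:
  plan:
    - {"dx": 0,"dy": 0,"dz": 0,"rx": 0,"ry": -0.074,"rz": 0,"claw": 1}
    - {"dx": 0,"dy": 0,"dz": 0,"rx": 0,"ry": -0.074,"rz": 0,"claw": 1}
    - {"dx": 0,"dy": 0,"dz": 0,"rx": 0,"ry": -0.074,"rz": 0,"claw": 1}
    - {"dx": 0,"dy": 0,"dz": 0,"rx": 0,"ry": 0,"rz": 0,"claw": 1}
    - {"dx": 0,"dy": 0,"dz": 0,"rx": 0,"ry": 0,"rz": 0,"claw": 1}

```text
time_s: 5.95
ee_pos: [0.4293, -0.0252, 0.2403]
eef_rot: [-3.141, 0.347, -2.903]
force: [0.5, -0.2, -0.3]
grip_width: 0.0152
grip_force: 40.0
```

```bash
cat >> h.py <<'E'
HO=np.array([[.4462,.0156,.0789],[.4576,-.0329,.079],[.4691,-.0814,.0791]])
b=np.radians(13.28); bx=np.array([np.cos(b),np.sin(b),0]); by=np.array([-bx[1],bx[0],0]); bz=np.array([0,0,1.])
nn=np.cos(np.radians(20))*bz-np.sin(np.radians(20))*bx
RT=np.column_stack([np.cross(by,-nn),by,-nn])
def hole(i,h): go(HO[i]+nn*h-RT@[-.0008,.001,.102],RT)
E
python3 -c "
from h import *
hole(1,.01)"
```

```text
t 5.95 pos [ 0.4293 -0.0252  0.2403] rpy [-179.99   19.87 -166.36] F [ 0.47 -0.17 -0.26] w 0.0152
shift [ 0.317 -0.149  0.485] turn [ 0.001 -0.001  0.004]
```

Emit:
step_arm:
  plan:
    - {"dx": 0.317,"dy": -0.149,"dz": 0,"rx": 0.001,"ry": -0.001,"rz": 0.004,"claw": 1}
    - {"dx": 0,"dy": 0,"dz": 0.3,"rx": 0,"ry": 0,"rz": 0,"claw": 1}
    - {"dx": 0,"dy": 0,"dz": 0.185,"rx": 0,"ry": 0,"rz": 0,"claw": 1}
    - {"dx": 0,"dy": 0,"dz": 0,"rx": 0,"ry": 0,"rz": 0,"claw": 1}
    - {"dx": 0,"dy": 0,"dz": 0,"rx": 0,"ry": 0,"rz": 0,"claw": 1}

```text
time_s: 6.45
ee_pos: [0.4204, -0.0428, 0.184]
eef_rot: [3.14, 0.349, -2.91]
force: [0.2, -0.1, 0.3]
grip_width: 0.0156
grip_force: 40.0
```

```bash
python3 - <<'E'
from h import *
hole(1,0.01)
T,o=pose();p=viewer.camera('wrist'); im=p['img']
M=T@np.array(p['tool_from_camera']);Mi=np.linalg.inv(M)
def px(X):
    c=Mi@np.append(X,1); return (p['fx']*c[0]/c[2]+p['cx'],p['fy']*c[1]/c[2]+p['cy'])
for X in HO: print('hole',px(X))
u,v=map(int,px(HO[1])); print('tip',px(T[:3,3]+T[:3,:3]@[-.0008,.001,.102]))
print(u-40,v-40)
cv2.imwrite('pics/c4.png',cv2.resize(im[v-40:v+50,u-70:u+70,::-1],None,fx=5,fy=5,interpolation=2))
E
```

```text
t 6.45 pos [ 0.4204 -0.0428  0.184 ] rpy [ 179.92   19.97 -166.71] F [ 0.23 -0.13  0.28] w 0.0156
shift [ 0.006  0.001 -0.002] turn [ 0.001 -0.     0.   ]
hole (np.float64(340.67508913155694), np.float64(213.02413969041956))
hole (np.float64(287.0154295508336), np.float64(213.04735424940475))
hole (np.float64(233.2895383553878), np.float64(213.15402081286916))
tip (np.float64(287.06446621022315), np.float64(216.83218976045742))
247 173
```

View pics/c4.png

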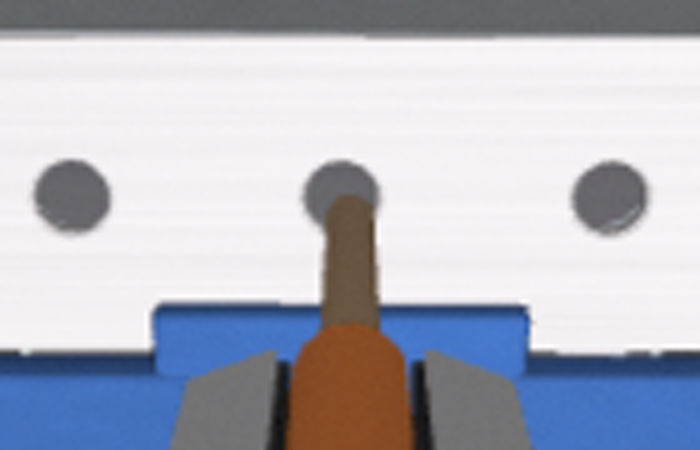

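The crop shows the tip at crop (350,195) and the middle hole at (341,197), so the tip is about 1.5 mm too far in +y. I'll correct that and insert.

Emit:
step_arm:
  plan:
    - {"dx": 0,"dy": -0.015,"dz": 0,"rx": 0,"ry": 0,"rz": 0,"claw": 1}
    - {"dx": 0,"dy": 0,"dz": 0.08,"rx": 0,"ry": 0,"rz": 0,"claw": 1}
    - {"dx": 0,"dy": 0,"dz": 0.05,"rx": 0,"ry": 0,"rz": 0,"claw": 1}
    - {"dx": 0,"dy": 0,"dz": 0,"rx": 0,"ry": 0,"rz": 0,"claw": 1}
    - {"dx": 0,"dy": 0,"dz": 0,"rx": 0,"ry": 0,"rz": 0,"claw": 1}

```text
time_s: 7.0
ee_pos: [0.4247, -0.0435, 0.1712]
eef_rot: [3.141, 0.35, -2.911]
force: [0.4, -0.8, -0.6]
grip_width: 0.0155
grip_force: 40.0
```

Emit:
step_arm:
  plan:
    - {"dx": 0,"dy": 0,"dz": 0.05,"rx": 0,"ry": 0,"rz": 0,"claw": 1}
    - {"dx": 0,"dy": 0,"dz": 0.04,"rx": 0,"ry": 0,"rz": 0,"claw": 1}
    - {"dx": 0,"dy": 0,"dz": 0,"rx": 0,"ry": 0,"rz": 0,"claw": 1}
    - {"dx": 0,"dy": 0,"dz": 0,"rx": 0,"ry": 0,"rz": 0,"claw": 1}

```text
time_s: 7.4
ee_pos: [0.4277, -0.0428, 0.1628]
eef_rot: [3.141, 0.35, -2.911]
force: [-0.1, -0.5, 0.7]
grip_width: 0.0155
grip_force: 40.0
```

Now about 12 mm deep and not touching yet. I'm pushing in small increments.

Emit:
step_arm:
  plan:
    - {"dx": 0,"dy": 0,"dz": 0.015,"rx": 0,"ry": 0,"rz": 0,"claw": 1}
    - {"dx": 0,"dy": 0,"dz": 0.015,"rx": 0,"ry": 0,"rz": 0,"claw": 1}
    - {"dx": 0,"dy": 0,"dz": 0,"rx": 0,"ry": 0,"rz": 0,"claw": 1}
    - {"dx": 0,"dy": 0,"dz": 0,"rx": 0,"ry": 0,"rz": 0,"claw": 1}

```text
time_s: 7.8
ee_pos: [0.429, -0.0427, 0.1606]
eef_rot: [3.141, 0.351, -2.91]
force: [-4.2, -0.1, 6.7]
grip_width: 0.0151
grip_force: 40.0
```

Emit:
step_arm:
  plan:
    - {"dx": 0,"dy": 0,"dz": 0.01,"rx": 0,"ry": 0,"rz": 0,"claw": 1}
    - {"dx": 0,"dy": 0,"dz": 0,"rx": 0,"ry": 0,"rz": 0,"claw": 1}
    - {"dx": 0,"dy": 0,"dz": 0,"rx": 0,"ry": 0,"rz": 0,"claw": 1}

```text
time_s: 8.1
ee_pos: [0.4294, -0.0426, 0.1599]
eef_rot: [3.142, 0.352, -2.91]
force: [-5.9, -0.4, 10.9]
grip_width: 0.0152
grip_force: 40.0
```

The force rose with stiffness (7.7 to 12 N in under 1 mm), so this one is a blind stop. I'm retracting and moving to hole 0.

Emit:
step_arm:
  plan:
    - {"dx": 0,"dy": 0,"dz": -0.12,"rx": 0,"ry": 0,"rz": 0,"claw": 1}
    - {"dx": 0,"dy": 0,"dz": -0.14,"rx": 0,"ry": 0,"rz": 0,"claw": 1}
    - {"dx": 0,"dy": 0.25,"dz": 0,"rx": 0,"ry": 0,"rz": 0,"claw": 1}
    - {"dx": 0,"dy": 0.25,"dz": 0,"rx": 0,"ry": 0,"rz": 0,"claw": 1}
    - {"dx": 0,"dy": 0,"dz": 0,"rx": 0,"ry": 0,"rz": 0,"claw": 1}
    - {"dx": 0,"dy": 0,"dz": 0,"rx": 0,"ry": 0,"rz": 0,"claw": 1}

```text
time_s: 8.7
ee_pos: [0.409, 0.0043, 0.1837]
eef_rot: [3.141, 0.351, -2.909]
force: [-0.6, -0.6, -0.1]
grip_width: 0.0156
grip_force: 40.0
```

```bash
sed -i 's/^def hole/HO-=.0015*by\ndef hole/' h.py; python3 - <<'E'
from h import *
hole(0,0.01)
T,o=pose();p=viewer.camera('wrist'); im=p['img']; g=cv2.cvtColor(im,cv2.COLOR_RGB2GRAY)
Mi=np.linalg.inv(T@np.array(p['tool_from_camera']))
def px(X):
    c=Mi@np.append(X,1); return np.array((p['fx']*c[0]/c[2]+p['cx'],p['fy']*c[1]/c[2]+p['cy']))
u,v=px(HO[0]).round().astype(int); print(px(HO[0]),'tip',px(T[:3,3]+T[:3,:3]@[-.0008,.001,.102]))
for r in (v-4,v,v+4,v+8): print(r,g[r,u-14:u+15].tolist(),u-14)
E
```

```text
t 8.7 pos [0.409  0.0043 0.1837] rpy [ 179.97   20.09 -166.69] F [-0.58 -0.58 -0.13] w 0.0156
shift [ 0.002 -0.    -0.003] turn [0.    0.001 0.   ]
[286.97642502 213.2335932 ] tip [287.06358213 216.83366297]
209 [244, 243, 244, 243, 244, 244, 231, 161, 111, 103, 103, 102, 104, 102, 102, 105, 103, 103, 102, 104, 153, 225, 242, 244, 244, 243, 244, 244, 244] 273
213 [244, 243, 243, 243, 244, 234, 176, 116, 102, 102, 97, 86, 84, 85, 87, 85, 87, 93, 101, 101, 102, 169, 224, 241, 244, 243, 243, 243, 244] 273
217 [244, 243, 244, 243, 244, 243, 233, 218, 171, 103, 84, 85, 84, 87, 89, 87, 86, 84, 82, 145, 201, 232, 243, 245, 245, 244, 244, 245, 245] 273
221 [244, 244, 244, 245, 244, 244, 244, 244, 226, 126, 83, 84, 86, 88, 88, 87, 87, 87, 83, 234, 246, 245, 245, 245, 245, 245, 245, 246, 246] 273
```

Aligned, so I'm inserting.

Emit:
step_arm:
  plan:
    - {"dx": 0,"dy": 0,"dz": 0.1,"rx": 0,"ry": 0,"rz": 0,"claw": 1}
    - {"dx": 0,"dy": 0,"dz": 0.08,"rx": 0,"ry": 0,"rz": 0,"claw": 1}
    - {"dx": 0,"dy": 0,"dz": 0.04,"rx": 0,"ry": 0,"rz": 0,"claw": 1}
    - {"dx": 0,"dy": 0,"dz": 0.02,"rx": 0,"ry": 0,"rz": 0,"claw": 1}
    - {"dx": 0,"dy": 0,"dz": 0.01,"rx": 0,"ry": 0,"rz": 0,"claw": 1}
    - {"dx": 0,"dy": 0,"dz": 0,"rx": 0,"ry": 0,"rz": 0,"claw": 1}
    - {"dx": 0,"dy": 0,"dz": 0,"rx": 0,"ry": 0,"rz": 0,"claw": 1}

```text
time_s: 9.45
ee_pos: [0.4172, 0.0061, 0.1602]
eef_rot: [3.141, 0.35, -2.911]
force: [-1.0, -0.4, -0.2]
grip_width: 0.0156
grip_force: 40.0
```

Emit:
step_arm:
  plan:
    - {"dx": 0,"dy": 0,"dz": 0.01,"rx": 0,"ry": 0,"rz": 0,"claw": 1}
    - {"dx": 0,"dy": 0,"dz": 0,"rx": 0,"ry": 0,"rz": 0,"claw": 1}
    - {"dx": 0,"dy": 0,"dz": 0,"rx": 0,"ry": 0,"rz": 0,"claw": 1}

```text
time_s: 9.75
ee_pos: [0.4177, 0.0061, 0.1594]
eef_rot: [3.141, 0.351, -2.911]
force: [-2.5, -0.1, 4.1]
grip_width: 0.0153
grip_force: 40.0
```

Emit:
step_arm:
  plan:
    - {"dx": 0,"dy": 0,"dz": 0.015,"rx": 0,"ry": 0,"rz": 0,"claw": 1}
    - {"dx": 0,"dy": 0,"dz": 0,"rx": 0,"ry": 0,"rz": 0,"claw": 1}
    - {"dx": 0,"dy": 0,"dz": 0,"rx": 0,"ry": 0,"rz": 0,"claw": 1}

```text
time_s: 10.05
ee_pos: [0.418, 0.0063, 0.1576]
eef_rot: [3.141, 0.35, -2.911]
force: [-0.6, 0.2, -0.1]
grip_width: 0.0157
grip_force: 40.0
```

Emit:
step_arm:
  plan:
    - {"dx": 0,"dy": 0,"dz": 0.015,"rx": 0,"ry": 0,"rz": 0,"claw": 1}
    - {"dx": 0,"dy": 0,"dz": 0,"rx": 0,"ry": 0,"rz": 0,"claw": 1}
    - {"dx": 0,"dy": 0,"dz": 0,"rx": 0,"ry": 0,"rz": 0,"claw": 1}

```text
time_s: 10.35
ee_pos: [0.4187, 0.0064, 0.1564]
eef_rot: [3.141, 0.35, -2.911]
force: [-2.0, 0.6, 3.0]
grip_width: 0.0154
grip_force: 40.0
```

It gives way at low force, so this is the catch. I'm pressing on.

Emit:
step_arm:
  plan:
    - {"dx": 0,"dy": 0,"dz": 0.015,"rx": 0,"ry": 0,"rz": 0,"claw": 1}
    - {"dx": 0,"dy": 0,"dz": 0,"rx": 0,"ry": 0,"rz": 0,"claw": 1}
    - {"dx": 0,"dy": 0,"dz": 0,"rx": 0,"ry": 0,"rz": 0,"claw": 1}

```text
time_s: 10.65
ee_pos: [0.4192, 0.0065, 0.155]
eef_rot: [3.141, 0.35, -2.911]
force: [-1.4, 0.4, 1.8]
grip_width: 0.0156
grip_force: 40.0
```

Emit:
step_arm:
  plan:
    - {"dx": 0,"dy": 0,"dz": 0.015,"rx": 0,"ry": 0,"rz": 0,"claw": 1}
    - {"dx": 0,"dy": 0,"dz": 0,"rx": 0,"ry": 0,"rz": 0,"claw": 1}
    - {"dx": 0,"dy": 0,"dz": 0,"rx": 0,"ry": 0,"rz": 0,"claw": 1}

```text
time_s: 10.95
ee_pos: [0.4197, 0.0066, 0.1536]
eef_rot: [3.141, 0.351, -2.911]
force: [-1.0, -0.4, 3.7]
grip_width: 0.0152
grip_force: 40.0
```

```bash
python3 - <<'E'
from h import *
hole(0,-.022)
for n in ['side']:
    p,W=cloud(n); img=p['img']; hsv=cv2.cvtColor(img,cv2.COLOR_RGB2HSV); x,y,z=W[...,0],W[...,1],W[...,2]
    m=(hsv[...,0]>95)&(hsv[...,0]<130)&(hsv[...,1]>100)&(abs(x-.55)<.2)&(abs(y+.02)<.16)
    Q=W[m]; print(m.sum(),np.nanpercentile(Q,[2,50,98],axis=0).round(3).tolist())
E
```

```text
t 10.95 pos [0.4197 0.0066 0.1536] rpy [ 179.97   20.09 -166.77] F [-1.   -0.39  3.65] w 0.0152
shift [ 0.002  0.002 -0.003] turn [ 0.     0.001 -0.001]
502 [[0.516, -0.105, 0.11], [0.557, -0.05, 0.178], [0.617, 0.064, 0.207]]
```

The lid has popped to about 0.95 rad. I'm retracting, coming upright, and rising in front of the lid.

Emit:
step_arm:
  plan:
    - {"dx": 0,"dy": 0,"dz": -0.15,"rx": 0,"ry": 0,"rz": 0,"claw": 1}
    - {"dx": 0,"dy": 0,"dz": -0.3,"rx": 0,"ry": 0,"rz": 0,"claw": 1}
    - {"dx": 0,"dy": 0,"dz": 0,"rx": 0,"ry": 0.074,"rz": 0,"claw": 1}
    - {"dx": 0,"dy": 0,"dz": 0,"rx": 0,"ry": 0.074,"rz": 0,"claw": 1}
    - {"dx": 0,"dy": 0,"dz": 0,"rx": 0,"ry": 0.075,"rz": 0,"claw": 1}
    - {"dx": 0,"dy": -0.1,"dz": -0.4,"rx": 0,"ry": 0,"rz": 0,"claw": 1}
    - {"dx": 0,"dy": -0.15,"dz": -0.4,"rx": 0,"ry": 0,"rz": 0,"claw": 1}
    - {"dx": 0,"dy": 0,"dz": 0,"rx": 0,"ry": 0,"rz": 0,"claw": 1}
    - {"dx": 0,"dy": 0,"dz": 0,"rx": 0,"ry": 0,"rz": 0,"claw": 1}

```text
time_s: 11.9
ee_pos: [0.4103, -0.0214, 0.2755]
eef_rot: [3.141, 0.0, -2.911]
force: [0.0, -0.2, -0.7]
grip_width: 0.0151
grip_force: 40.0
```

```bash
cat >> h.py <<'E'
BO=np.array([.5227,-.0191,0])
def box():
    T,o=pose(); d=T[:3,3]-BO; print('box xyz',(d@np.column_stack([bx,by,bz])).round(4),'F box',(o['force']@np.column_stack([bx,by,bz])).round(2),np.degrees(o['eef_rot']).round(1))
E
python3 - <<'E'
from h import *
box()
p,W=cloud('side'); img=p['img']; hsv=cv2.cvtColor(img,cv2.COLOR_RGB2HSV); x,y,z=W[...,0],W[...,1],W[...,2]
m=(hsv[...,0]>95)&(hsv[...,0]<130)&(hsv[...,1]>100)&(abs(x-.55)<.2)&(abs(y+.02)<.16)
Q=(W[m]-BO)@np.column_stack([bx,by,bz]); print(m.sum(),np.nanpercentile(Q,[1,50,99],axis=0).round(3).tolist())
cv2.imwrite('pics/s4.png',cv2.resize(img[60:300,160:400,::-1],None,fx=2,fy=2))
E
```

```text
box xyz [-0.11    0.0235  0.2755] F box [-0.03 -0.22 -0.69] [ 180.     0.  -166.8]
504 [[0.001, -0.093, 0.104], [0.027, -0.036, 0.179], [0.081, 0.08, 0.207]]
```

View pics/s4.png

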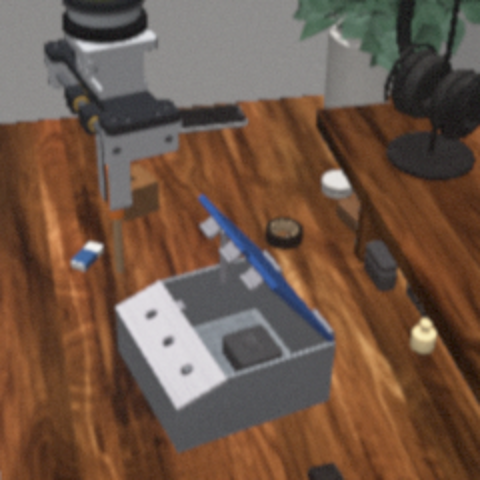

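The view shows the lid standing at about 1 rad, its teeth facing the robot, with the pin at crop (120,245). I'm pushing it back.

Emit:
step_arm:
  plan:
    - {"dx": -0.4,"dy": 0,"dz": 0,"rx": 0,"ry": 0,"rz": 0,"claw": 1}
    - {"dx": -0.4,"dy": 0,"dz": 0,"rx": 0,"ry": 0,"rz": 0,"claw": 1}
    - {"dx": -0.2,"dy": 0,"dz": 0,"rx": 0,"ry": 0,"rz": 0,"claw": 1}
    - {"dx": -0.2,"dy": 0,"dz": 0,"rx": 0,"ry": 0,"rz": 0,"claw": 1}
    - {"dx": -0.15,"dy": 0,"dz": 0,"rx": 0,"ry": 0,"rz": 0,"claw": 1}
    - {"dx": -0.15,"dy": 0,"dz": 0,"rx": 0,"ry": 0,"rz": 0,"claw": 1}
    - {"dx": -0.15,"dy": 0,"dz": 0,"rx": 0,"ry": 0,"rz": 0,"claw": 1}
    - {"dx": -0.1,"dy": 0,"dz": 0,"rx": 0,"ry": 0,"rz": 0,"claw": 1}
    - {"dx": -0.1,"dy": 0,"dz": 0,"rx": 0,"ry": 0,"rz": 0,"claw": 1}

```text
time_s: 12.85
ee_pos: [0.5904, 0.0215, 0.2744]
eef_rot: [3.14, -0.002, -2.91]
force: [-0.9, 1.0, -0.5]
grip_width: 0.0153
grip_force: 40.0
```

Emit:
step_arm:
  plan:
    - {"dx": 0,"dy": 0,"dz": 0,"rx": 0,"ry": 0,"rz": 0,"claw": 1}
    - {"dx": 0,"dy": 0,"dz": 0,"rx": 0,"ry": 0,"rz": 0,"claw": 1}

```text
time_s: 13.05
ee_pos: [0.59, 0.0212, 0.275]
eef_rot: [3.141, -0.001, -2.91]
force: [0.3, -0.2, -0.6]
grip_width: 0.015
grip_force: 40.0
```

```bash
cat >> h.py <<'E'
def lid(save=None):
    p,W=cloud('side'); img=p['img']; hsv=cv2.cvtColor(img,cv2.COLOR_RGB2HSV); x,y,z=W[...,0],W[...,1],W[...,2]
    Q=(W-BO)@np.column_stack([bx,by,bz])
    m=(hsv[...,0]>95)&(hsv[...,0]<130)&(hsv[...,1]>100)&(abs(Q[...,0]-.03)<.15)&(abs(Q[...,1])<.1)&(Q[...,2]>.085)
    q=Q[m]; print('lid px',m.sum(),np.nanpercentile(q,[1,50,99],axis=0).round(3).tolist())
    if save: cv2.imwrite(save,cv2.resize(img[60:300,160:400,::-1],None,fx=2,fy=2))
E
python3 - <<'E'
from h import *
box(); lid('pics/s5.png')
E
```

```text
box xyz [0.0747 0.0237 0.275 ] F box [ 0.22 -0.24 -0.61] [ 1.799e+02 -1.000e-01 -1.667e+02]
lid px 1678 [[0.078, -0.093, 0.098], [0.082, -0.025, 0.157], [0.086, 0.08, 0.235]]
```

Emit:
step_arm:
  plan:
    - {"dx": -0.06,"dy": 0,"dz": 0,"rx": 0,"ry": 0,"rz": 0,"claw": 1}
    - {"dx": -0.06,"dy": 0,"dz": 0,"rx": 0,"ry": 0,"rz": 0,"claw": 1}
    - {"dx": -0.03,"dy": 0,"dz": 0,"rx": 0,"ry": 0,"rz": 0,"claw": 1}
    - {"dx": 0,"dy": 0,"dz": 0,"rx": 0,"ry": 0,"rz": 0,"claw": 1}
    - {"dx": 0,"dy": 0,"dz": 0,"rx": 0,"ry": 0,"rz": 0,"claw": 1}

```text
time_s: 13.6
ee_pos: [0.6051, 0.0245, 0.2757]
eef_rot: [3.141, 0.0, -2.91]
force: [-0.4, 0.1, -0.8]
grip_width: 0.0157
grip_force: 40.0
```

Emit:
step_arm:
  plan:
    - {"dx": -0.02,"dy": 0,"dz": 0,"rx": 0,"ry": 0,"rz": 0,"claw": 1}
    - {"dx": 0,"dy": 0,"dz": 0,"rx": 0,"ry": 0,"rz": 0,"claw": 1}
    - {"dx": 0,"dy": 0,"dz": 0,"rx": 0,"ry": 0,"rz": 0,"claw": 1}

```text
time_s: 13.9
ee_pos: [0.6068, 0.0249, 0.2758]
eef_rot: [3.141, -0.001, -2.911]
force: [-2.9, -0.7, 0.6]
grip_width: 0.0157
grip_force: 40.0
```

```bash
python3 - <<'E'
from h import *
box(); lid()
E
```

```text
box xyz [0.0919 0.0235 0.2758] F box [-3.   -0.02  0.56] [ 180.    -0.  -166.8]
lid px 2185 [[0.084, -0.092, 0.096], [0.092, -0.02, 0.157], [0.106, 0.081, 0.234]]
```

Emit:
step_arm:
  plan:
    - {"dx": -0.015,"dy": 0,"dz": 0,"rx": 0,"ry": 0,"rz": 0,"claw": 1}
    - {"dx": 0,"dy": 0,"dz": 0,"rx": 0,"ry": 0,"rz": 0,"claw": 1}
    - {"dx": 0,"dy": 0,"dz": 0,"rx": 0,"ry": 0,"rz": 0,"claw": 1}

```text
time_s: 14.25
ee_pos: [0.608, 0.0252, 0.2757]
eef_rot: [3.141, -0.002, -2.911]
force: [-6.1, -2.0, 0.6]
grip_width: 0.0151
grip_force: 40.0
```

The lid is at its end stop. I'm backing off and carrying the pin to the stand.

Emit:
step_arm:
  plan:
    - {"dx": 0.2,"dy": 0,"dz": 0,"rx": 0,"ry": 0,"rz": 0,"claw": 1}
    - {"dx": 0.35,"dy": 0,"dz": 0,"rx": 0,"ry": 0,"rz": 0,"claw": 1}
    - {"dx": 0.35,"dy": 0,"dz": 0,"rx": 0,"ry": 0,"rz": 0,"claw": 1}
    - {"dx": -0.04,"dy": 0.43,"dz": 0,"rx": 0,"ry": 0,"rz": 0,"claw": 1}
    - {"dx": -0.04,"dy": 0.43,"dz": 0,"rx": 0,"ry": 0,"rz": 0,"claw": 1}
    - {"dx": -0.04,"dy": 0.43,"dz": 0,"rx": 0,"ry": 0,"rz": 0,"claw": 1}
    - {"dx": -0.04,"dy": 0.43,"dz": 0,"rx": 0,"ry": 0,"rz": 0,"claw": 1}
    - {"dx": -0.04,"dy": 0.43,"dz": 0,"rx": 0,"ry": 0,"rz": 0,"claw": 1}
    - {"dx": -0.04,"dy": 0.43,"dz": 0,"rx": 0,"ry": 0,"rz": 0,"claw": 1}
    - {"dx": -0.04,"dy": 0.43,"dz": 0,"rx": 0,"ry": 0,"rz": 0,"claw": 1}

```text
time_s: 15.25
ee_pos: [0.4788, 0.306, 0.2763]
eef_rot: [3.14, 0.001, -2.91]
force: [0.3, -0.3, -1.0]
grip_width: 0.0156
grip_force: 40.0
```

Emit:
step_arm:
  plan:
    - {"dx": -0.04,"dy": 0.43,"dz": 0,"rx": 0,"ry": 0,"rz": 0,"claw": 1}
    - {"dx": 0,"dy": 0,"dz": 0.4,"rx": 0,"ry": 0,"rz": 0,"claw": 1}
    - {"dx": 0,"dy": 0,"dz": 0.4,"rx": 0,"ry": 0,"rz": 0,"claw": 1}
    - {"dx": 0,"dy": 0,"dz": 0.1,"rx": 0,"ry": 0,"rz": 0,"claw": 1}
    - {"dx": 0,"dy": 0,"dz": 0,"rx": 0,"ry": 0,"rz": 0,"claw": 1}
    - {"dx": 0,"dy": 0,"dz": 0,"rx": 0,"ry": 0,"rz": 0,"claw": 1}

```text
time_s: 15.85
ee_pos: [0.474, 0.3472, 0.1882]
eef_rot: [3.14, 0.003, -2.911]
force: [0.0, 1.7, -0.3]
grip_width: 0.0155
grip_force: 40.0
```

```bash
python3 - <<'E'
from h import *
lid()
go([.4719,.347,.165],Ro.from_euler('xyz',[180,0,-166.6],degrees=True).as_matrix())
T,o=pose();p,W=cloud('wrist'); im=p['img']
z=W[...,2]; s=(abs(z-.05)<.004)&(np.hypot(W[...,0]-.472,W[...,1]-.347)<.045); print(cv2.minAreaRect(W[s][:,:2].astype(np.float32)*1000))
Mi=np.linalg.inv(T@np.array(p['tool_from_camera']))
def px(X):
    c=Mi@np.append(X,1); return np.array((p['fx']*c[0]/c[2]+p['cx'],p['fy']*c[1]/c[2]+p['cy']))
print('stand hole',px([.4719,.347,.05]),'tip nominal',px(T[:3,3]+T[:3,:3]@[0,0,.102]))
cv2.imwrite('pics/w6.png',cv2.resize(im[160:280,220:360,::-1],None,fx=5,fy=5,interpolation=2))
E
```

```text
lid px 2279 [[0.083, -0.092, 0.096], [0.092, -0.017, 0.159], [0.106, 0.082, 0.234]]
t 15.9 pos [0.4741 0.3472 0.1884] rpy [ 179.89    0.19 -166.78] F [ 0.49 -0.09  0.05] w 0.0156
shift [0.022 0.002 0.234] turn [ 0.001  0.002 -0.002]
((471.92633056640625, 347.1523742675781), (56.247962951660156, 55.977359771728516), 21.742382049560547)
stand hole [286.09498573 202.12120371] tip nominal [285.97231931 215.6457227 ]
```

View pics/w6.png

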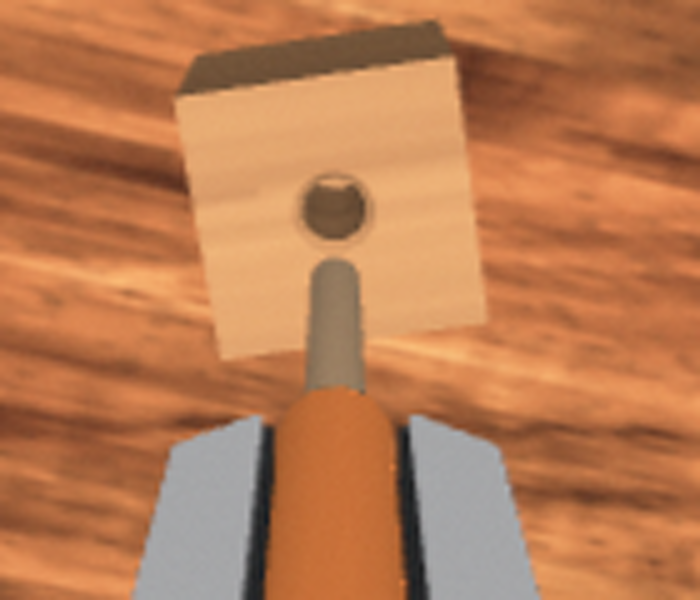

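The crop shows the stand hole at (335,207) and the tip at (335,258), aligned sideways, needing about 2.8 mm in tool x. I'm shifting and lowering gently.

Emit:
step_arm:
  plan:
    - {"dx": 0.028,"dy": 0,"dz": 0.15,"rx": 0.001,"ry": 0.002,"rz": 0,"claw": 1}
    - {"dx": 0,"dy": 0,"dz": 0.15,"rx": 0,"ry": 0,"rz": 0,"claw": 1}
    - {"dx": 0,"dy": 0,"dz": 0.06,"rx": 0,"ry": 0,"rz": 0,"claw": 1}
    - {"dx": 0,"dy": 0,"dz": 0.03,"rx": 0,"ry": 0,"rz": 0,"claw": 1}
    - {"dx": 0,"dy": 0,"dz": 0,"rx": 0,"ry": 0,"rz": 0,"claw": 1}
    - {"dx": 0,"dy": 0,"dz": 0,"rx": 0,"ry": 0,"rz": 0,"claw": 1}

```text
time_s: 16.55
ee_pos: [0.4704, 0.3463, 0.1474]
eef_rot: [-3.141, -0.003, -2.91]
force: [-0.1, 0.6, -1.2]
grip_width: 0.0153
grip_force: 40.0
```

Emit:
step_arm:
  plan:
    - {"dx": 0,"dy": 0,"dz": 0.15,"rx": 0,"ry": 0,"rz": 0,"claw": 1}
    - {"dx": 0,"dy": 0,"dz": 0.14,"rx": 0,"ry": 0,"rz": 0,"claw": 1}
    - {"dx": 0,"dy": 0,"dz": 0.06,"rx": 0,"ry": 0,"rz": 0,"claw": 1}
    - {"dx": 0,"dy": 0,"dz": 0,"rx": 0,"ry": 0,"rz": 0,"claw": 1}
    - {"dx": 0,"dy": 0,"dz": 0,"rx": 0,"ry": 0,"rz": 0,"claw": 1}

```text
time_s: 17.05
ee_pos: [0.4703, 0.3462, 0.1123]
eef_rot: [-3.141, -0.003, -2.911]
force: [0.4, -0.4, -0.7]
grip_width: 0.015
grip_force: 40.0
```

Emit:
step_arm:
  plan:
    - {"dx": 0,"dy": 0,"dz": 0.04,"rx": 0,"ry": 0,"rz": 0,"claw": 1}
    - {"dx": 0,"dy": 0,"dz": 0,"rx": 0,"ry": 0,"rz": 0,"claw": 1}
    - {"dx": 0,"dy": 0,"dz": 0,"rx": 0,"ry": 0,"rz": 0,"claw": 1}

```text
time_s: 17.35
ee_pos: [0.4702, 0.3462, 0.1081]
eef_rot: [-3.141, -0.003, -2.91]
force: [0.1, -0.5, -0.9]
grip_width: 0.0153
grip_force: 40.0
```

Seated to within about 1 mm. I'm releasing the pin and rising.

Emit:
step_arm:
  plan:
    - {"dx": 0,"dy": 0,"dz": 0.008,"rx": 0,"ry": 0,"rz": 0,"claw": 1}
    - {"dx": 0,"dy": 0,"dz": 0,"rx": 0,"ry": 0,"rz": 0,"claw": 0.6}
    - {"dx": 0,"dy": 0,"dz": 0,"rx": 0,"ry": 0,"rz": 0,"claw": 0.4}
    - {"dx": 0,"dy": 0,"dz": 0,"rx": 0,"ry": 0,"rz": 0,"claw": 0}
    - {"dx": 0,"dy": 0,"dz": 0,"rx": 0,"ry": 0,"rz": 0,"claw": 0}
    - {"dx": 0,"dy": 0,"dz": 0,"rx": 0,"ry": 0,"rz": 0,"claw": 0}
    - {"dx": 0,"dy": 0,"dz": 0,"rx": 0,"ry": 0,"rz": 0,"claw": 0}
    - {"dx": 0,"dy": 0,"dz": 0,"rx": 0,"ry": 0,"rz": 0,"claw": 0}

```text
time_s: 18.15
ee_pos: [0.4702, 0.3462, 0.1072]
eef_rot: [-3.141, -0.003, -2.91]
force: [-0.0, -0.4, -0.5]
grip_width: 0.0679
grip_force: 0.0
```

Emit:
step_arm:
  plan:
    - {"dx": 0,"dy": 0,"dz": -0.2,"rx": 0,"ry": 0,"rz": 0,"claw": 0}
    - {"dx": 0,"dy": 0,"dz": -0.4,"rx": 0,"ry": 0,"rz": 0,"claw": 0}
    - {"dx": 0,"dy": 0,"dz": -0.4,"rx": 0,"ry": 0,"rz": 0,"claw": 0}
    - {"dx": 0,"dy": 0,"dz": -0.2,"rx": 0,"ry": 0,"rz": 0,"claw": 0}
    - {"dx": 0,"dy": 0,"dz": 0,"rx": 0,"ry": 0,"rz": 0,"claw": 0}
    - {"dx": 0,"dy": 0,"dz": 0,"rx": 0,"ry": 0,"rz": 0,"claw": 0}

```text
time_s: 18.75
ee_pos: [0.4704, 0.3463, 0.2267]
eef_rot: [-3.141, -0.003, -2.91]
force: [-0.1, -0.2, -0.4]
grip_width: 0.0937
grip_force: 0.0
```

```bash
python3 - <<'E'
from h import *
go([.4719,.347,.165]); lid()
p,W=cloud('wrist'); x,y,z=W[...,0],W[...,1],W[...,2]
m=(z>0.12)&(z<0.145)&(np.hypot(x-.472,y-.347)<.03)
print('top',m.sum(),np.nanpercentile(W[m],[2,50,98],axis=0).round(4).tolist())
p=viewer.camera('scene'); cv2.imwrite('pics/sc9.png',cv2.resize(p['img'][130:390,110:410,::-1],None,fx=2,fy=2,interpolation=3))
E
```

```text
t 18.75 pos [0.4704 0.3463 0.2267] rpy [-179.94   -0.2  -166.75] F [-0.07 -0.25 -0.35] w 0.0937
shift [-0.018  0.004  0.616] turn None
lid px 2289 [[0.083, -0.093, 0.096], [0.092, -0.016, 0.16], [0.106, 0.081, 0.234]]
top 301 [[0.4627, 0.3393, 0.1216], [0.4684, 0.3462, 0.1337], [0.4763, 0.3534, 0.1353]]
```

View pics/sc9.png

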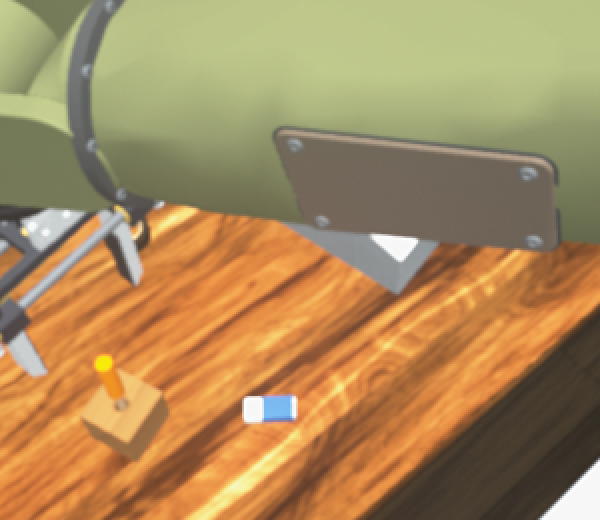

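The view shows the pin standing in its stand at about (115,385), the eraser undisturbed at (270,408), and the gripper clear. The lid's fitted slope puts it at its end stop.

```bash
python3 -c "
from station import hand_in
print(hand_in())"
```

```text
the job is handed in; nothing more can be done
None
```

The catch was behind hole 0. The lid is open to its end stop, the pin is back in its stand, and I handed the job in at about 19 s with no verdict returned. Nothing touched the stapler, tape roll or eraser, though I re-checked only the eraser in the last picture.

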